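# Push a spigoted wood blank along a V-groove marking jig to its stop

### The job

Take the wooden blank with the turned spigot and lay it in the open end of the V-groove of the metal jig, spigot towards the sliding stop and the whole blank still short of the bridge, and let go of it there. Then push it gently along the groove, under the bridge, until the spigot's end rests against the stop, without shifting the stop from its setting. Leave the other things on the desk where they are.

Things in the scene. Friction and masses are not known exactly. Their poses are not given: they have to be found in the camera images.
- blank: pale wooden round bar lying on the green mat (its axis 21 mm above the table): body 110 mm long, 36 mm diameter, with a thinner spigot, 20 mm diameter, 22 mm long, on one end; 0.13 to 0.23 kg. Origin on its axis, halfway along the 132 mm; x along the axis to the spigot's end (x = +66 mm; shoulder +44, plain end -66, centre of mass about -9 mm). It can roll: y, z point anywhere
- blank_nose (a point): centre of the blank's spigot end face, 66 mm from the blank's origin
- jig: fixed aluminium V-groove jig on the 3 mm mat, roughly left-right, 410 mm long, 64 wide, flat top 23 mm over its underside. Origin: centre of the underside, 3 mm above the table; z up, x along the groove to the stop. Groove 90 degrees, 30 mm wide, 15 deep, x = -200 to +210 mm; open above up to x = +20. A blank lying in it has its axis at y = 0, z = 33.5 mm; pushing it along takes 1 to 2.5 N
- bridge (a point): middle of the jig's fixed bridge (arch over the groove), at the underside of its top bar: jig x = 35, y = 0, z = 60 mm. The bridge spans jig x = 20 to 50 mm, is 48 mm wide inside, and its top is at jig z = 70 mm
- stop (a joint): setting of the sliding stop, m along the jig's x: its face is at jig x = 80 mm + this; 0 to 0.05 at the start. Held by friction: gives way at a push of about 10 N and stays where left. A dark steel block 25 mm long, 50 wide, straddling the groove, from jig z = 24 to 58 mm, with a round knob, 18 mm diameter, on top, to z = 70 mm
- stop_face (a point): point on the stop's face that looks at the bridge (jig -x side), at the height of a lying blank's axis (jig y = 0, z = 33.5 mm)
- plain_blank: another pale wooden blank, without a spigot, 36 mm in diameter, 90 mm tall, standing on end on the mat: leave it. Origin at the centre of its foot, z along its axis
- cup: white ceramic teacup, 80 mm in diameter, 70 mm high, at the left: leave it. Origin at the centre of its foot
- jar: glass jar, 60 mm in diameter, 80 mm high, beyond the jig: leave it. Origin at the centre of its foot
- bottle: white plastic bottle, 50 mm in diameter, 120 mm high, at the right: leave it. Origin at the centre of its foot
- brush: brush, 180 mm long, lying on the table at the right: leave it. Origin on its underside, x along its length
- driver: screwdriver lying on the table at the left: leave it. Origin on its underside, x along its length
There are look-alikes about, which are no part of the job. What is shaped like the blank but yellow is not meant.

How it is judged:
By the outcome, as a careful person would: the job done as asked, in the order asked, and still so for the second after the job is handed in, with the robot touching nothing.
It also fails if it takes over 51 s, if anything falls off the work surface, if the arm or the gripper's body presses on something with over 40 N, if the wrist force passes 120 N, or if a joint passes its speed limit or range.

### The arm

A 6-joint arm with a two-finger parallel gripper is mounted at the origin on the work surface. World frame = base frame: x ahead of the robot, y to its left, z up, the work surface at z = 0. Lengths are in mm, angles in degrees, forces in N, time in s.
With the tool pointing down it reaches from about 350 to 850 mm from the base axis. Payload 8.1 kg.
Tool frame: the origin (TCP) lies between the finger pads; the fingertips stand 25 mm ahead of it and the grasp point (between the pads) lies 6 mm ahead of it (r.tcp_to_tips is the distance from the TCP to the fingertips, in mm); z points along the fingers, y is the line along which they close (so a half turn about z gives the same grasp; the last joint's range is limited). The gripper opens to 85 mm and grips with 20 to 120 N. Pads are 22 mm wide; open, the fingers measure 114 mm over their backs; the gripper's body (76 mm by 85 mm) begins 54 mm behind the grasp point. The pads swing forward as they close: fully open they stand 13 mm farther back than shut.
Start: joints at [-79.378, 7.471, 85.268, -0, 87.261, -4.893], TCP at [160.522, -578.133, 256.292] pointing down, gripper open.
Joint ranges: [-169.43, 169.43], [-51.17, 129.36], [1.28, 143.12], [-76.62, 256.62], [0, 156.53], [-152.29, 152.29]. Speed limits (degrees/s): [136.94, 136.94, 159.86, 180, 180, 180].

### API

Orientations are given as [roll, pitch, yaw] about the fixed x, y, z axes, in that order (R = Rz(yaw) Ry(pitch) Rx(roll)).
In Python, from bench import r gives the robot as it stands.
- The arm moves only by the tool apply_moves, never from a script. Its arguments are lists of equal length, an entry for each row: "angular": the turn, a rotation vector about the world's x, y, z in units of 8 degrees (1.0 is 8 degrees), a list of three; "travel": the shift along the world's x, y, z in units of 40 mm (1.0 is 40 mm), a list of three; "jaw": the opening, from 0 (shut) to 1 (fully open). A call has 1 to 20 rows; each row shifts and turns the commanded pose from where the row before left it; what a row does not reach is not made up. A row lasts 1/8 s, in which the tool goes at most 62.5 mm and 10.7 degrees, less where a joint would pass 70% of its speed; a pose out of reach is approached as far as the arm can. A call is refused whole if a number of a shift passes 1 or a number of a turn 1, either way. A call with a gripper value outside its range is refused whole. The fingers move at their own pace and stop on an object; "force" is the grip in N (left out, the last holds). Time passes only in rows, so rows that do not move let the fingers close. It gives the time, the measured TCP pose, the force, the opening and the grip force at its end, in the units of the state.
- r.sense(): the state, without advancing time (a new reading comes with each control period).
- r.snapshot(name): name is "scene" or "top" or "wrist"; returns a dict with "color" (384x512x3 uint8, red, green, blue), "fx", "fy", "cx", "cy" (pixels), "R" (3x3) and "t" (3): a world point X has camera coordinates R X + t; the wrist camera has in their place "mount" (4x4, takes a point from camera to tool coordinates, whose origin is the TCP and whose axes are the flange's). Camera axes: x right, y down, z forward; pixel columns grow to the right and rows downward; lengths in mm; the calibration is good to about 2 mm. A picture is of the moment at which its call begins: read the wrist's pose just before it. There is no depth.
- r.hand_in(): hands the job in; it is judged then, once.
The state is a dict: "time": time; "joint_pos": joint angles; "qd": joint speeds; "joint_efforts": joint torques, N m; "tool_pos": TCP position; "tcp_rot": TCP orientation; "ft_force": force on the tool from outside, world axes, zero at the start; "wrist_torque": the same for the moment, N m; "finger_gap": finger opening in mm; "grip_force": force on a finger pad.
Only numpy, scipy, OpenCV 4.12 (cv2) and the standard library are available. Lean on these libraries where they do the work, as an engineer would, in place of code of your own. Each camera call takes 0.05 s, during which the arm holds its last target. There are 200 camera calls.

## Working session

There is one attempt and no reset: what is moved stays moved. The work goes in short steps, Python scripts to look and compute and a tool call to move; the robot and the scene stay as the last step left them, time stands still between calls to the robot, and variables do not carry over. Pictures are saved under pics/ and viewed, at most 10 in all, crops included, and the job is handed in when it is done.

Besides the shell and the picture viewer there is one more tool, called after "Call:" as name(argument=value, ...) on one line, values as JSON. apply_moves: Moves the arm, as the interface text tells. Its arguments: {"type":"object","properties":{"angular":{"type":"array"},"travel":{"type":"array"},"jaw":{"type":"array"},"force":{"type":"number"}},"required":["angular","travel","jaw"]}

```bash
mkdir -p pics
python3 - <<'E'
from bench import r
import cv2,pickle
for n in("scene","top"):
    s=r.snapshot(n); pickle.dump(s,open(n+".pkl","wb")); cv2.imwrite(f"pics/{n}.png",cv2.cvtColor(s["color"],cv2.COLOR_RGB2BGR))
    print(n,s["fx"],s["cx"],s["cy"],s["R"],s["t"])
print(r.sense())
E
```

```text
scene 379.95814465448456 251.49638134142617 189.53282129896365 [[ 0.25149261  0.96783585  0.00672566]
 [ 0.79637237 -0.2029786  -0.56972865]
 [-0.55003865  0.14863868 -0.82180535]] [ -88.26331532 -380.74641478 1565.48442977]
top 362.42266804749664 248.9231349947283 187.6691359144921 [[-0.02387514 -0.99967254 -0.00920813]
 [-0.99559492  0.0246111  -0.09047131]
 [ 0.09066831  0.00700756 -0.99585649]] [ -49.28678297  549.92857081 1067.83069453]
{'time': 0.1, 'joint_pos': array([-7.93770478e+01,  7.51127153e+00,  8.53246329e+01,  1.50140137e-03,
        8.72634844e+01, -4.89132097e+00]), 'qd': array([-0.09715516,  0.02476317, -0.2706666 ,  0.04055355,  0.01620087,
        0.01755337]), 'joint_efforts': array([ 1.61301279e-03, -5.70953321e+01, -5.01942158e+01, -5.24245615e-05,
        8.16751941e-03, -1.92623406e-05]), 'tool_pos': array([ 160.44690738, -577.65686066,  255.32893278]), 'tcp_rot': array([-1.79901101e+02, -9.96858745e-03,  1.55141916e+01]), 'ft_force': array([ 0.90362268,  0.03648894, -0.53586017]), 'wrist_torque': array([ 0.05570289,  0.00972009, -0.00352459]), 'grip_force': 0.0, 'finger_gap': 85.45977716757012}
```

View pics/top.png

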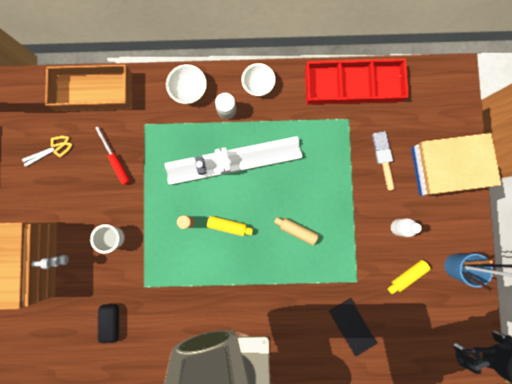

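View pics/scene.png

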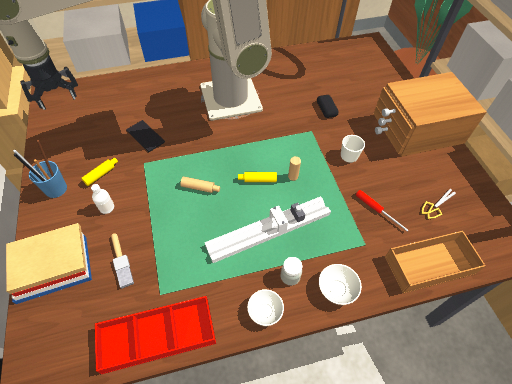

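Top view: the blank is at about (297,231) with its spigot up-left at (278,221). The jig runs from (300,148) to (167,172), with the bridge at (221,160) and the stop at (200,165), on the left. The yellow look-alike at (230,226) is not the target.

```bash
cat > h.py <<'E'
import numpy as np,cv2,pickle
def ray(s,uv,z):
    R=np.array(s["R"]);t=np.array(s["t"])
    d=R.T@np.array([(uv[0]-s["cx"])/s["fx"],(uv[1]-s["cy"])/s["fy"],1.]);c=-R.T@t
    return c+d*(z-c[2])/d[2]
def mask(img,lo,hi,roi):
    m=cv2.inRange(cv2.cvtColor(img,cv2.COLOR_RGB2HSV),lo,hi); k=np.zeros_like(m);x0,y0,x1,y1=roi;k[y0:y1,x0:x1]=m[y0:y1,x0:x1]
    return max(cv2.findContours(k,cv2.RETR_EXTERNAL,cv2.CHAIN_APPROX_NONE)[0],key=cv2.contourArea)
E
python3 - <<'E'
from h import *
s=pickle.load(open("top.pkl","rb"))
im=s["color"]
for p in[(297,231),(283,223),(290,250),(270,155),(250,160)]: print(p,cv2.cvtColor(im[p[1]:p[1]+1,p[0]:p[0]+1],cv2.COLOR_RGB2HSV)[0,0])
for n,roi in(("top",(265,205,330,255)),("scene",(170,168,228,204))):
    s=pickle.load(open(n+".pkl","rb"))
    c=mask(s["color"],(5,40,80),(28,255,255),roi)
    P=np.array([ray(s,q[0],21)[:2] for q in c],np.float32)
    b=cv2.minAreaRect(P);print(n,cv2.contourArea(c),b)
    bx=cv2.boxPoints(b);print(bx)
s=pickle.load(open("top.pkl","rb"))
c=mask(s["color"],(0,0,120),(179,70,255),(160,130,308,190))
P=np.array([ray(s,q[0],24)[:2] for q in c],np.float32)
b=cv2.minAreaRect(P);print("jig",b,cv2.boxPoints(b))
for uv in((221,160),(200,165)): print(ray(s,uv,70))
cv2.imwrite("pics/t2.png",cv2.resize(cv2.cvtColor(im[125:255,155:335],cv2.COLOR_RGB2BGR),None,fx=4,fy=4,interpolation=cv2.INTER_CUBIC))
E
```

```text
(297, 231) [ 24  83 254]
(283, 223) [ 24  88 253]
(290, 250) [ 73 121 200]
(270, 155) [ 20   3 251]
(250, 160) [ 15   2 251]
top 457.5 ((418.8115539550781, -199.53106689453125), (136.82363891601562, 34.741519927978516), 62.02016830444336)
[[ 371.3751  -251.79675]
 [ 402.05576 -268.0961 ]
 [ 466.24802 -147.26538]
 [ 435.56735 -130.96603]]
scene 336.5 ((421.2990417480469, -199.48141479492188), (138.99093627929688, 42.06011199951172), 62.0126838684082)
[[ 370.11584 -250.98059]
 [ 407.25708 -270.71838]
 [ 472.48224 -147.98224]
 [ 435.341   -128.24445]]
jig ((638.8600463867188, -15.726226806640625), (81.44989776611328, 417.8960876464844), 9.966416358947754) [[ 562.5868   183.02034]
 [ 634.9125  -228.56941]
 [ 715.1333  -214.4728 ]
 [ 642.8076   197.11696]]
[627.31484848  16.38879227  70.        ]
[614.16317123  77.75680934  70.        ]
```

View pics/t2.png

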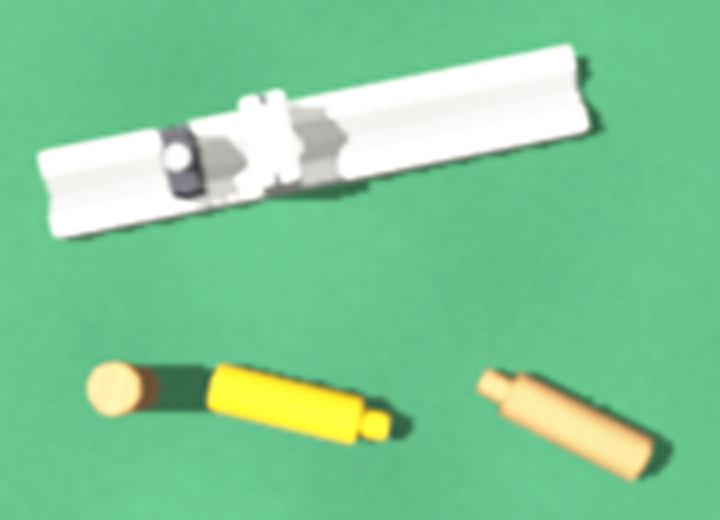

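Run:
```python
from h import *
from bench import r
print(r.tcp_to_tips, r.sense()["tool_pos"])
s=pickle.load(open("top.pkl","rb"))
f=lambda u,v,z:ray(s,(155+(u+.5)/4-.5,125+(v+.5)/4-.5),z)
C=[f(*p,26)[:2] for p in((573,45),(590,130),(55,238),(40,153))]
print(np.round(C,1), np.mean(C,0))
d=(C[2]+C[3]-C[0]-C[1])/2;print(np.linalg.norm(d),np.degrees(np.arctan2(d[1],d[0])),np.linalg.norm(C[0]-C[1]))
o=np.mean(C,0);d/=np.linalg.norm(d)
for p,z in(((285,135),73),((250,145),73),((178,157),73),((203,190),61),((195,135),61),((205,190),26)):
  print(p,(f(*p,z)[:2]-o)@d)
print(-s["R"].T@s["t"])
```

```text
25.0 [ 160.44690738 -577.65686066  255.32893278]
[[ 703.2 -215.5]
 [ 637.4 -226. ]
 [ 565.2  180.3]
 [ 630.3  191.4]] [634.02324425 -17.45577278]
413.0448215161352 100.10829833825154 66.63052285404852
(285, 135) 19.54537125851144
(250, 145) 45.861689402229196
(178, 157) 98.75843565008586
(203, 190) 86.72683109322742
(195, 135) 84.82186469295524
(205, 190) 88.78214414094609
[ 449.51096029  -70.28787514 1112.70504777]
```

Call:
apply_moves(angular=[[0,0,0.58],[0,0,0.58],[0,0,0.58],[0,0,0.58],[0,0,0.58],[0,0,0.58],[0,0,0.58],[0,0,0.58],[0,0,0.58],[0,0,0.58],[0,0,0],[0,0,0]], travel=[[0.635,0.925,-0.1],[0.635,0.925,-0.1],[0.635,0.925,-0.1],[0.635,0.925,-0.1],[0.635,0.925,-0.1],[0.635,0.925,-0.1],[0.635,0.925,-0.1],[0.635,0.925,-0.1],[0.635,0.925,-0.1],[0.635,0.925,-0.1],[0,0,0],[0,0,0]], jaw=[1,1,1,1,1,1,1,1,1,1,1,1])

```text
time: 1.6
tool_pos: [414.2, -208.3, 216.0]
tcp_rot: [-180.0, 0.0, 61.9]
ft_force: [0.1, 0.0, -0.1]
finger_gap: 85.5
grip_force: 0.0
```

```bash
cat >> h.py <<'E'
from scipy.spatial.transform import Rotation as Ro
def wrist(r):
    st=r.sense(); s=r.snapshot("wrist"); T=np.eye(4); T[:3,:3]=Ro.from_euler("xyz",st["tcp_rot"],degrees=True).as_matrix(); T[:3,3]=st["tool_pos"]
    M=np.linalg.inv(T@np.array(s["mount"])); s["R"]=M[:3,:3]; s["t"]=M[:3,3]
    return st,s
E
python3 - <<'E'
from h import *
from bench import r
st,s=wrist(r);pickle.dump(s,open("w1.pkl","wb"))
print(st["time"],st["tool_pos"],st["tcp_rot"],st["finger_gap"])
cv2.imwrite("pics/w1.png",cv2.cvtColor(s["color"],cv2.COLOR_RGB2BGR))
c=mask(s["color"],(5,40,80),(28,255,255),(0,0,512,384))
P=np.array([ray(s,q[0],21)[:2] for q in c],np.float32)
b=cv2.minAreaRect(P);print(cv2.contourArea(c),b,cv2.boxPoints(b))
E
```

```text
1.6 [ 414.2048147  -208.27371639  216.03331358] [-1.79964133e+02  2.55473405e-02  6.19142923e+01] 85.47967210576715
28162.0 ((185.25216674804688, -169.44573974609375), (450.755126953125, 203.2391815185547), 46.08531188964844) [[ -44.27072  -261.31976 ]
 [ 102.13736  -402.2837  ]
 [ 414.77505   -77.57172 ]
 [ 268.36697    63.392212]]
```

View pics/w1.png

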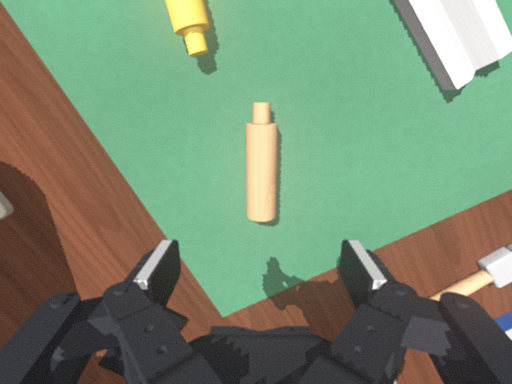

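The blank stands upright in the wrist view, columns 247–277 and rows 102–222, almost aligned with the tool; the jig end is top right at (460,85).

Run:
```python
from h import *
s=pickle.load(open("w1.pkl","rb"))
c=mask(s["color"],(5,40,80),(28,255,255),(235,95,290,235))
P=np.array([ray(s,q[0],21)[:2] for q in c],np.float32)
b=cv2.minAreaRect(P);print(cv2.contourArea(c),b,cv2.boxPoints(b)); print(-s["R"].T@s["t"])
for uv in((262,102),(262,222),(262,172)):print(ray(s,uv,21))
for uv in((460,85),(512,42),(448,85),(398,0)):print(uv,ray(s,uv,26))
```

```text
3235.0 ((417.8899841308594, -201.61111450195312), (140.15428161621094, 36.111263275146484), 61.936729431152344) [[ 368.98965 -254.95499]
 [ 400.85526 -271.9434 ]
 [ 466.7903  -148.26724]
 [ 434.9247  -131.27884]]
[ 449.59930376 -139.6301174   334.42402042]
[ 451.59221429 -140.16473133   21.        ]
[ 385.39489439 -265.21566578   21.        ]
[ 415.14764544 -209.01083261   21.        ]
(460, 85) [ 642.2365718  -222.51034808   26.        ]
(512, 42) [ 699.31632085 -207.23139885   26.        ]
(448, 85) [ 631.17154105 -216.61634205   26.        ]
(398, 0) [ 610.83974858 -119.00492191   26.        ]
```

Call:
apply_moves(angular=[[0,0,0],[0,0,0],[0,0,0],[0,0,0],[0,0,0],[0,0,0],[0,0,0],[0,0,0],[0,0,0],[0,0,0],[0,0,0],[0,0,0],[0,0,0],[0,0,0]], travel=[[0.05,0.05,-0.9],[0,0,-0.9],[0,0,-0.9],[0,0,-0.9],[0,0,-0.6],[0,0,-0.27],[0,0,0],[0,0,0],[0,0,0],[0,0,0],[0,0,0],[0,0,0],[0,0,0],[0,0,0]], jaw=[1,1,1,1,1,1,1,0.3,0.3,0.3,0.3,0.3,0.3,0.3], force=30)

```text
time: 3.4
tool_pos: [417.3, -206.6, 38.5]
tcp_rot: [179.9, 0.0, 61.9]
ft_force: [-0.7, -0.4, 6.3]
finger_gap: 35.2
grip_force: 30.1
```

Call:
apply_moves(angular=[[0,0,0],[0,0,0],[0,0,0],[0,0,0.6],[0,0,0.6],[0,0,0.6],[0,0,0.6],[0,0,0.6],[0,0,0.6],[0,0,0.6],[0,0,0.58],[0,0,0],[0,0,0],[0,0,0]], travel=[[0,0,0.6],[0,0,1],[0,0,1],[0.73,0.286,0.15],[0.73,0.286,0],[0.73,0.286,0],[0.73,0.286,0],[0.73,0.286,0],[0.73,0.286,0],[0.73,0.286,0],[0.73,0.286,0],[0,0,0],[0,0,0],[0,0,0]], jaw=[0.3,0.3,0.3,0.3,0.3,0.3,0.3,0.3,0.3,0.3,0.3,0.3,0.3,0.3])

```text
time: 5.15
tool_pos: [649.3, -115.0, 147.3]
tcp_rot: [-180.0, -0.0, 100.1]
ft_force: [-0.4, -0.3, -2.4]
finger_gap: 34.9
grip_force: 31.0
```

Run:
```python
from h import *
from bench import r
st,s=wrist(r);pickle.dump(s,open("w2.pkl","wb"))
print(st["time"],st["tool_pos"],st["tcp_rot"],st["finger_gap"],st["grip_force"])
cv2.imwrite("pics/w2.png",cv2.resize(cv2.cvtColor(s["color"],cv2.COLOR_RGB2BGR),(768,576)))
```

```text
5.15 [ 649.29572723 -114.9743151   147.29324358] [-1.79956550e+02 -9.26745450e-03  1.00091635e+02] 34.85303530976305 30.97702145576477
```

View pics/w2.png

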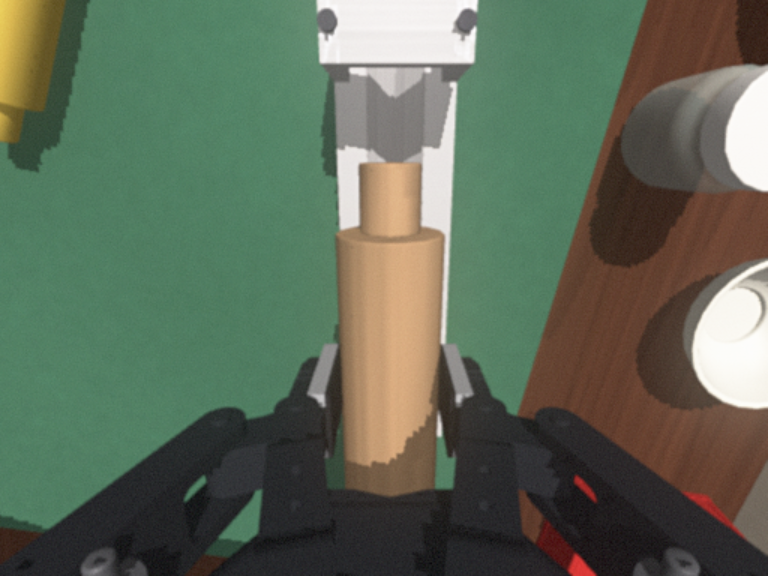

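The blank hangs over the groove with its nose at view pixel (391,164). The jig edges are at columns 340 and 455, the groove runs between 367 and 424, and the bridge front edge is at row 66, columns 319–475.

Run:
```python
from h import *
s=pickle.load(open("w2.pkl","rb"))
o=np.array([634,-17.5]);a=np.radians(100.1);d=np.array([np.cos(a),np.sin(a)]);n=np.array([-d[1],d[0]])
for k,uv,z in(("edgeL",(341,190),26),("edgeR",(453,190),26),("edgeL2",(336,90),26),("edgeR2",(457,90),26),("grL",(367,152),26),("grR",(424,152),26),("brL",(319,66),73),("brR",(475,66),73),("nose",(391,164),129.8),("nosetop",(391,164),139.8),("bodyL",(336,236),129.8),("bodyR",(444,236),129.8),("tcp?",(391,400),129.8)):
    p=ray(s,((uv[0]+.5)/1.5-.5,(uv[1]+.5)/1.5-.5),z)[:2]; print(k,p.round(1),"jx,jy",((p-o)@d).round(1),((p-o)@n).round(1))
print("tcp",((np.array([649.3,-115])-o)@n),((np.array([649.3,-115])-o)@d))
```

```text
edgeL [610.7 -62.3] jx,jy -40.0 30.8
edgeR [673.2 -51.1] jx,jy -40.0 -32.7
edgeL2 [600.8 -11.5] jx,jy 11.7 31.6
edgeR2 [ 6.638e+02 -3.000e-01] jx,jy 11.7 -32.4
grL [622.  -39.5] jx,jy -19.5 15.7
grR [652.9 -33.9] jx,jy -19.5 -15.7
brL [599.3  -9. ] jx,jy 14.5 32.7
brR [663.5   2.5] jx,jy 14.5 -32.6
nose [635.7 -41.3] jx,jy -23.7 2.5
nosetop [635.6 -41.1] jx,jy -23.5 2.5
bodyL [621.7 -67.1] jx,jy -46.7 20.8
bodyR [657.  -60.8] jx,jy -46.6 -15.1
tcp? [ 650.8 -125.4] jx,jy -109.2 2.4
tcp 2.035357140359892 -98.67217095671496
```

Call:
apply_moves(angular=[[0,0,0],[0,0,0],[0,0,0],[0,0,0],[0,0,0],[0,0,0],[0,0,0],[0,0,0]], travel=[[0.065,0.012,-0.7],[0,0,-0.7],[0,0,-0.5],[0,0,-0.25],[0,0,-0.1],[0,0,-0.05],[0,0,0],[0,0,0]], jaw=[0.3,0.3,0.3,0.3,0.3,0.3,0.3,0.3])

```text
time: 6.2
tool_pos: [653.2, -114.2, 56.3]
tcp_rot: [179.9, 0.0, 100.2]
ft_force: [0.7, -0.3, -1.1]
finger_gap: 35.2
grip_force: 31.0
```

Call:
apply_moves(angular=[[0,0,0],[0,0,0],[0,0,0],[0,0,0],[0,0,0]], travel=[[0,0,-0.025],[0,0,-0.025],[0,0,0],[0,0,0],[0,0,0]], jaw=[0.3,0.3,0.3,0.3,0.3])

```text
time: 6.82
tool_pos: [653.1, -114.2, 55.1]
tcp_rot: [180.0, 0.0, 100.2]
ft_force: [-4.4, 0.6, 8.1]
finger_gap: 34.7
grip_force: 31.9
```

Call:
apply_moves(angular=[[0,0,0],[0,0,0],[0,0,0],[0,0,0],[0,0,0],[0,0,0],[0,0,0],[0,0,0],[0,0,0],[0,0,0],[0,0,0]], travel=[[0,0,0],[0,0,0],[0,0,0],[0,0,0],[0,0,0.3],[0,0,0.7],[0,0,0.9],[0,0,0.9],[0,-0.3,0.2],[0,0,0],[0,0,0]], jaw=[0.45,0.6,0.75,0.75,0.75,0.75,0.75,0.75,0.75,0.75,0.75])

```text
time: 8.2
tool_pos: [651.7, -126.1, 171.5]
tcp_rot: [-179.8, -0.1, 100.1]
ft_force: [-1.0, -0.1, -0.1]
finger_gap: 64.4
grip_force: 0.0
```

Run:
```python
from h import *
from bench import r
st,s=wrist(r);pickle.dump(s,open("w3.pkl","wb"))
print(st["time"],st["tool_pos"],st["tcp_rot"],st["finger_gap"],st["ft_force"])
cv2.imwrite("pics/w3.png",cv2.resize(cv2.cvtColor(s["color"],cv2.COLOR_RGB2BGR),(768,576)))
```

```text
8.2 [ 651.6812135  -126.06500985  171.47078922] [-1.79846050e+02 -7.98261538e-02  1.00125122e+02] 64.44411989235134 [-0.95109002 -0.11434827 -0.13101478]
```

View pics/w3.png

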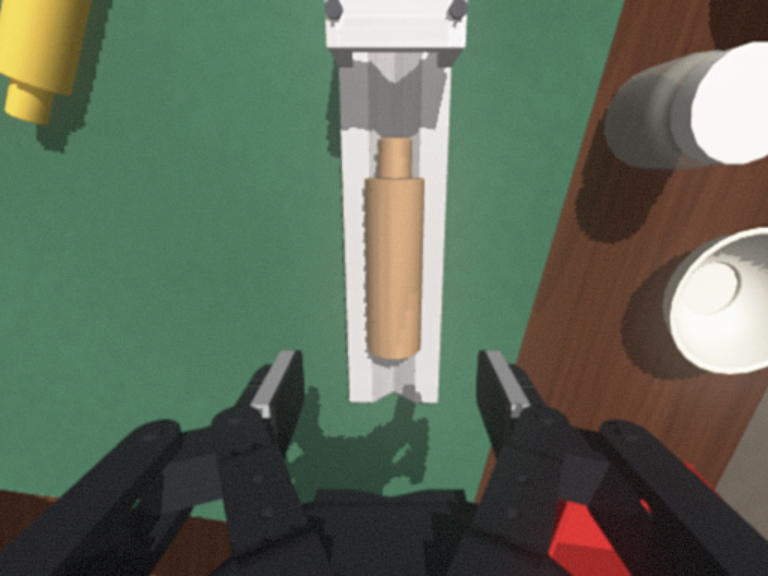

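The blank lies in the groove with its nose at view (394,138) and plain end at (395,355). The jig's open end is at row 402 and the bridge front at row 48.

Run:
```python
from h import *
s=pickle.load(open("w3.pkl","rb"))
o=np.array([634,-17.5]);a=np.radians(100.1);d=np.array([np.cos(a),np.sin(a)]);n=np.array([-d[1],d[0]])
for k,uv,z in(("nosetop",(394,138),46.5),("shoulder",(394,178),54.5),("plain top",(395,346),54.5),("plain low",(395,358),36.5),("jigendL",(349,402),26),("jigendR",(439,402),26),("eL",(343,150),26),("eR",(448,150),26),("brL",(326,48),73),("brR",(466,48),73)):
    p=ray(s,((uv[0]+.5)/1.5-.5,(uv[1]+.5)/1.5-.5),z)[:2]; print(k,p.round(1),((p-o)@d).round(1),((p-o)@n).round(1))
```

```text
nosetop [637.4 -40.5] -23.3 0.7
shoulder [641.1 -61.3] -44.4 0.7
plain top [ 660.  -161.4] -146.2 -0.4
plain low [ 663.4 -178.8] -163.9 -0.6
jigendL [ 637.7 -225.4] -205.3 32.8
jigendR [ 702.6 -213.5] -205.0 -33.2
eL [608.1 -52. ] -29.4 31.5
eR [670.8 -40.7] -29.3 -32.2
brL [599.1  -8.2] 15.3 32.7
brR [663.3   3.3] 15.3 -32.5
```

Call:
apply_moves(angular=[[0,0,0],[0,0,0],[0,0,0],[0,0,0],[0,0,0],[0,0,0],[0,0,0],[0,0,0],[0,0,0],[0,0,0]], travel=[[0.12,-0.6,-0.3],[0.12,-0.6,-0.3],[0.12,-0.6,-0.3],[0,0,0],[0,0,0],[0,0,-0.7],[0,0,-0.7],[0,0,-0.4],[0,0,-0.14],[0,0,0]], jaw=[0,0,0,0,0,0,0,0,0,0])

```text
time: 9.5
tool_pos: [667.5, -198.1, 60.4]
tcp_rot: [180.0, 0.0, 100.2]
ft_force: [-0.2, 0.1, -0.8]
finger_gap: 0.1
grip_force: 0.0
```

Call:
apply_moves(angular=[[0,0,0],[0,0,0],[0,0,0],[0,0,0],[0,0,0],[0,0,0],[0,0,0],[0,0,0]], travel=[[-0.03,0,-0.05],[-0.018,0.1,0],[-0.018,0.1,0],[-0.018,0.1,0],[-0.018,0.1,0],[-0.018,0.1,0],[-0.018,0.1,0],[-0.018,0.1,0]], jaw=[0,0,0,0,0,0,0,0])

```text
time: 10.5
tool_pos: [660.9, -170.0, 58.0]
tcp_rot: [180.0, 0.0, 100.1]
ft_force: [0.2, -1.5, 0.1]
finger_gap: -0.1
grip_force: 0.9
```

Call:
apply_moves(angular=[[0,0,0],[0,0,0],[0,0,0],[0,0,0],[0,0,0],[0,0,0],[0,0,0],[0,0,0],[0,0,0],[0,0,0],[0,0,0],[0,0,0],[0,0,0],[0,0,0],[0,0,0]], travel=[[-0.022,0.123,0],[-0.022,0.123,0],[-0.022,0.123,0],[-0.022,0.123,0],[-0.022,0.123,0],[-0.022,0.123,0],[-0.022,0.123,0],[-0.022,0.123,0],[-0.022,0.123,0],[-0.022,0.123,0],[-0.022,0.123,0],[-0.022,0.123,0],[-0.022,0.123,0],[-0.022,0.123,0],[0,0,0]], jaw=[0,0,0,0,0,0,0,0,0,0,0,0,0,0,0])

```text
time: 12.38
tool_pos: [648.1, -100.5, 57.6]
tcp_rot: [-180.0, -0.0, 100.2]
ft_force: [-0.1, 0.3, 0.7]
finger_gap: 0.1
grip_force: 0.0
```

Run:
```python
from h import *
from bench import r
s=r.snapshot("scene");pickle.dump(s,open("s4.pkl","wb"))
t=r.snapshot("top")["color"][135:190,160:310]
a=cv2.resize(s["color"][190:270,200:340],None,fx=5,fy=5,interpolation=cv2.INTER_CUBIC)
cv2.imwrite("pics/s4.png",cv2.cvtColor(a,cv2.COLOR_RGB2BGR))
print(r.sense()["ft_force"])
```

```text
[-0.41630377 -0.20148866 -0.45178724]
```

View pics/s4.png

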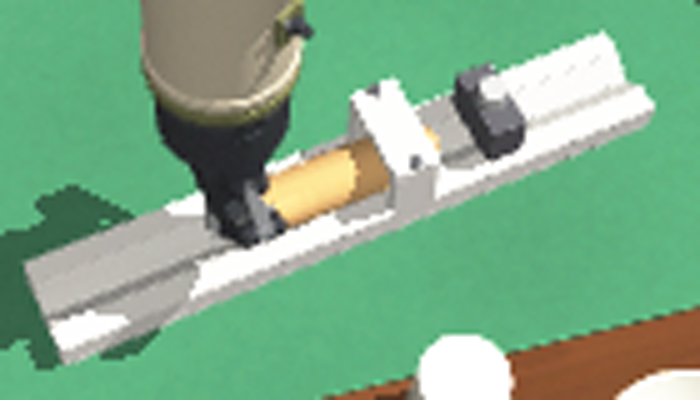

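The spigot has come out past the bridge at about (437,140). The stop's face is still ahead at about (468,135), and the gripper clears the bridge.

Call:
apply_moves(angular=[[0,0,0],[0,0,0],[0,0,0],[0,0,0],[0,0,0],[0,0,0],[0,0,0],[0,0,0]], travel=[[-0.016,0.1,0],[-0.016,0.1,0],[-0.016,0.1,0],[-0.009,0.05,0],[-0.009,0.05,0],[-0.004,0.025,0],[-0.004,0.025,0],[-0.004,0.025,0]], jaw=[0,0,0,0,0,0,0,0])

```text
time: 13.48
tool_pos: [645.5, -82.3, 57.9]
tcp_rot: [-180.0, 0.0, 100.2]
ft_force: [-0.7, -2.6, 0.5]
finger_gap: 0.2
grip_force: 1.1
```

Call:
apply_moves(angular=[[0,0,0],[0,0,0],[0,0,0]], travel=[[-0.004,0.025,0],[-0.004,0.025,0],[-0.004,0.025,0]], jaw=[0,0,0])

```text
time: 13.85
tool_pos: [645.0, -79.2, 57.9]
tcp_rot: [180.0, 0.0, 100.2]
ft_force: [-0.8, -1.8, 1.1]
finger_gap: 0.4
grip_force: 1.2
```

Run:
```python
from h import *
from bench import r
im=r.snapshot("scene")["color"]
a=cv2.resize(im[192:240,265:315],None,fx=12,fy=12,interpolation=cv2.INTER_CUBIC)
cv2.imwrite("pics/s5.png",cv2.cvtColor(a,cv2.COLOR_RGB2BGR)); print(r.sense()["ft_force"],r.sense()["tool_pos"])
```

```text
[-1.18917592 -2.16626316  0.28785931] [644.95384018 -79.03690863  57.90529907]
```

View pics/s5.png

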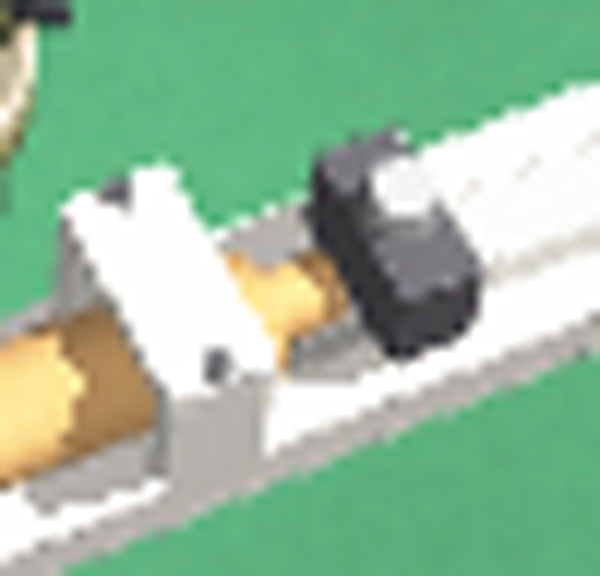

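The spigot's end, at about (345,295), is now only millimetres short of the stop. I'll creep on while watching the force.

Call:
apply_moves(angular=[[0,0,0],[0,0,0],[0,0,0]], travel=[[-0.002,0.0125,0],[-0.002,0.0125,0],[-0.002,0.0125,0]], jaw=[0,0,0])

```text
time: 14.28
tool_pos: [644.7, -77.7, 57.9]
tcp_rot: [-180.0, 0.0, 100.2]
ft_force: [-0.6, -2.9, 0.9]
finger_gap: 0.2
grip_force: 1.1
```

Call:
apply_moves(angular=[[0,0,0],[0,0,0],[0,0,0]], travel=[[-0.002,0.0125,0],[-0.002,0.0125,0],[-0.002,0.0125,0]], jaw=[0,0,0])

```text
time: 14.65
tool_pos: [644.5, -76.2, 57.9]
tcp_rot: [-180.0, 0.0, 100.2]
ft_force: [0.1, -3.1, 0.1]
finger_gap: 0.2
grip_force: 1.1
```

Call:
apply_moves(angular=[[0,0,0],[0,0,0]], travel=[[-0.002,0.0125,0],[-0.002,0.0125,0]], jaw=[0,0])

```text
time: 14.9
tool_pos: [644.3, -75.2, 57.9]
tcp_rot: [-180.0, 0.0, 100.2]
ft_force: [-2.1, -2.5, 1.1]
finger_gap: -0.1
grip_force: 1.2
```

Call:
apply_moves(angular=[[0,0,0],[0,0,0]], travel=[[-0.002,0.0125,0],[-0.002,0.0125,0]], jaw=[0,0])

```text
time: 15.15
tool_pos: [644.2, -74.2, 57.9]
tcp_rot: [-180.0, -0.0, 100.2]
ft_force: [-1.3, -2.5, 1.8]
finger_gap: -0.2
grip_force: 1.2
```

Call:
apply_moves(angular=[[0,0,0],[0,0,0]], travel=[[-0.002,0.0125,0],[-0.002,0.0125,0]], jaw=[0,0])

```text
time: 15.4
tool_pos: [644.1, -73.8, 58.0]
tcp_rot: [180.0, 0.1, 100.1]
ft_force: [-0.7, -6.4, 0.4]
finger_gap: 0.2
grip_force: 3.2
```

The force jumped to 6.4 N, below the stop's 10 N, and the advance stalled, so it is in contact. Backing off.

Call:
apply_moves(angular=[[0,0,0],[0,0,0],[0,0,0],[0,0,0],[0,0,0],[0,0,0],[0,0,0],[0,0,0],[0,0,0]], travel=[[0.018,-0.1,0],[0.09,-0.5,0],[0.09,-0.5,0],[0,-0.2,0.7],[0,-0.2,1],[0,-0.5,1],[0,-0.5,0.5],[0,0,0],[0,0,0]], jaw=[0,0,0,0,0,0,0,0,0])

```text
time: 16.52
tool_pos: [651.0, -173.2, 183.6]
tcp_rot: [-179.9, -0.1, 100.1]
ft_force: [-1.0, -0.6, -0.5]
finger_gap: 0.1
grip_force: 0.0
```

Run:
```python
from h import *
from bench import r
g=lambda im:cv2.resize(im,(560,420),interpolation=cv2.INTER_CUBIC)
a=r.snapshot("scene")["color"]; b=pickle.load(open("s4.pkl","rb"))["color"]
m=np.vstack([cv2.resize(x[195:235,255:335],None,fx=7,fy=7,interpolation=cv2.INTER_CUBIC) for x in(b,a)])
cv2.imwrite("pics/s6.png",cv2.cvtColor(m,cv2.COLOR_RGB2BGR)); print(r.sense()["time"],r.sense()["tool_pos"])
# dark stop block centroid before/after
for x in(b,a):
    k=cv2.inRange(cv2.cvtColor(x,cv2.COLOR_RGB2HSV),(100,0,0),(150,120,120))[200:225,290:312]
    v,u=np.nonzero(k);print(len(u),u.mean(),v.mean())
```

```text
16.575 [ 650.78151209 -172.61664636  183.14261233]
88 6.6477272727272725 14.704545454545455
77 7.038961038961039 14.597402597402597
```

View pics/s6.png

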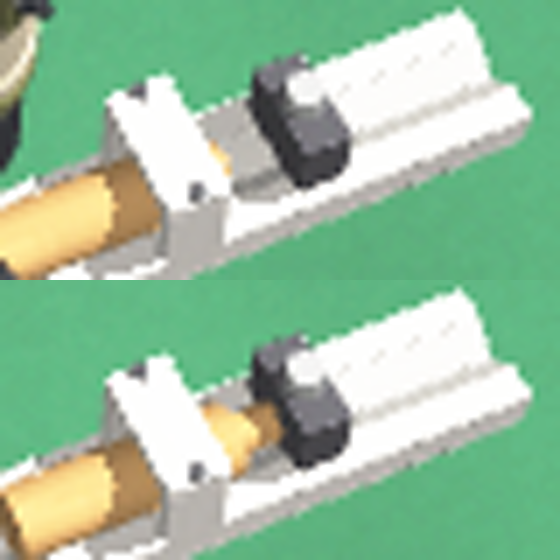

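The comparison shows the stop unmoved (block at columns 252–350 in both halves). The spigot now meets its face at about (280,425), and the gripper is clear.

```bash
python3 -c "
from bench import r
print(r.hand_in())"
```

```text
the job is handed in; nothing more can be done
None
```

The blank was laid and released in the open groove, then pushed under the bridge until its spigot touched the stop; the push peaked at a measured 6.4 N, the stop showed no visible shift, and I handed the job in at about 17 s.

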